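# Re-angle a bar in a screw clamp

### The arm

A 7-joint arm with a two-finger parallel gripper is mounted at the origin on a cart in front of the work surface, level with it; the furniture and walls round the work are solid. World frame = base frame: x ahead of the robot, y to its left, z up, the work surface at z = 0. Lengths are in m, angles in rad, forces in N, time in s.
With the tool pointing down it reaches from about 0.4 to 0.875 m from the base axis. Payload 19.3 kg.
Tool frame: the origin (TCP) lies on the centre line of the jaws, within the pads' length; the fingertips stand 8 mm ahead of it and the grasp point (between the pads) lies 11 mm behind it; z points along the fingers, y is the line along which they close (so a half turn about z gives the same grasp; the last joint's range is limited). The gripper opens to 85 mm and grips with 20 to 120 N. Pads are 22 mm wide; open, the fingers measure 114 mm over their backs; the gripper's body (76 mm by 85 mm) begins 54 mm behind the grasp point. The pads swing forward as they close: fully open they stand 13 mm farther back than shut.
Start: joints at [-1.327, 0.521, -0.036, 1.599, 0.021, 1.021, -0.113], TCP at [0.193, 0.594, 0.239] pointing down, gripper open.
Joint ranges: [-2.91, 2.91], [-0.3, 2.13], [-1.5, 1.42], [0.17, 2.43], [-1.26, 4.41], [0.16, 1.93], [-2.52, 2.52]. Speed limits (rad/s): [1.89, 1.89, 2.39, 2.39, 3.01, 3.01, 3.01].

### API

Orientations are given as [roll, pitch, yaw] about the fixed x, y, z axes, in that order (R = Rz(yaw) Ry(pitch) Rx(roll)).
In Python, from workcell import status, grab_frame, camera_params, bot, search_frame, silhouettes gives the robot as it stands.
- The arm moves only by the shell command python3 -m creep 'ROWS' [FORCE]. ROWS is JSON, a list of rows, each a list of 5 numbers: the shift along the tool's x, y, z in units of 60 mm (1.0 is 60 mm), then the turn about the tool's z in units of 8 degrees (1.0 is 8 degrees), then the opening, from 0 (shut) to 1 (fully open). In form: [[x, y, z, twist, hand], ...]. A call has 1 to 5 rows; each row is the pose to reach, as a shift and turn from the pose commanded when the call began, along the tool's axes at that moment; what a row does not reach only later rows make up. A row lasts 1/8 s, in which the tool goes at most 62.5 mm and 10.7 degrees, less where a joint would pass 70% of its speed; a pose out of reach is approached as far as the arm can. A call with a gripper value outside its range is refused whole. The fingers move at their own pace and stop on an object; FORCE is the grip in N (left out, the last holds). Time passes only in rows, so rows that repeat a pose let the fingers close. It gives the time, the measured TCP pose, the force, the opening and the grip force at its end, in the units of the state.
- status.observe(): the state, without advancing time (a new reading comes with each control period).
- grab_frame(name): name is "scene" or "top"; returns the picture (420x560x3 uint8, blue, green, red); there is no depth.
- camera_params(name): a dict with "K" (3x3 intrinsics, pixels), "k1" (the pictures are not rectified: a ray, as slopes to the right and down, at radius r is drawn at 1 + k1 r^2 times it, then the intrinsics apply), "rvec" (rotation vector, rad) and "tvec" (3), from world to camera coordinates, as OpenCV has them. Camera axes: x right, y down, z forward; pixel columns grow to the right and rows downward; lengths in m; the calibration is good to about 2 mm. A picture is of the moment at which its call begins. camera_params takes no time and is no camera call.
- bot.job_done(): hands the job in; it is judged then, once.
Trained networks look in the newest picture that a camera, given by its name, has taken for a name from the list of things; names that differ only in an ending like _2 or _b are one class to them, and where a whole thing is asked for, a point or a joint stands for the part that bears it (a point fixed in the world has none). Each returns a list of dicts, best first, with "p" (0 to 1); they miss things now and then, are a little off and sometimes report something else, mostly with a low value. They report only what shows in the picture. A call takes as long as a camera call.
- search_frame(camera, name): "extent" ([left, top, right, bottom] as shares, 0 to 1, of the picture: columns of its width, rows of its height, round what is visible of it).
- silhouettes(camera, name): "mask" (420x560 bool, what is visible of it) and "extent" ([left, top, right, bottom] as shares, 0 to 1, of the picture: columns of its width, rows of its height, round what is visible of it).
The state is a dict: "clock": time; "qpos": joint angles; "qd": joint speeds; "joint_efforts": joint torques, N m; "position": TCP position; "tool_rot": TCP orientation; "force": force on the tool from outside, world axes, zero at the start; "moment": the same for the moment, N m; "grip_width": finger opening in m; "finger_force": force on a finger pad.
Only numpy, scipy, OpenCV 4.12 (cv2) and the standard library are available. Lean on these libraries where they do the work, as an engineer would, in place of code of your own. Each camera call takes 0.05 s, during which the arm holds its last target. There are 200 camera calls.

### The job

The flat steel bar in the screw clamp must be turned to lie parallel over the wide flat strip beneath it. Back the clamp's wing screw off just enough to free the bar, by no more than a quarter turn, swing the bar into line with the strip, still centred under the clamp, then screw the clamp tight again as you found it. Do not disturb the sanding block, the tape roll or the L-shaped wooden piece, and let go of everything.

Things in the scene. Friction and masses are not known exactly. Their poses are not given: they have to be found in the camera images.
- clamp: Grey C-shaped screw clamp, fixed to the bench. Origin on the bench top (z = 0) on the screw's vertical axis; its x points from the screw to the post. Base plate 170 x 130 x 12 mm; round steel anvil 54 mm across with top at 36 mm, under the pad; post 26 x 40 mm centred 74 mm along +x from the axis; bridge 30 mm wide from post to screw, z 74 to 94 mm, with a 40 mm round boss to 95 mm on the axis. It is open on the other sides.
- clamp_screw (a joint): Turn of the clamp's screw in rad: 0 as found (tight, about 50 N on the bar); grows as it is backed off, anticlockwise seen from above (right-hand thread); the pad rises 2.5 mm per rad. The bar is free from about 0.75 rad on. A stop lies at -0.15. The screw is stiff (about 0.2 to 0.35 N m) and stays where it is left.
- wing_grip (a point): Centre of the screw's flat wing handle, on the screw's axis, 125 mm above the bench. The wing is an upright dark steel plate 62 mm long (along this frame's x), 13 mm thick (y) and 26 mm tall; it turns and rises with the screw; pinch it across its thickness from above.
- clamp_pad: Round dark steel pad, 32 mm across, under the screw; does not rotate; presses the bar onto the anvil. Origin at the centre of its underside.
- bar: Flat dark steel bar 200 mm long (its y), 30 mm wide (x), 16 mm thick, about 0.7 kg, lying across the anvil at z 36 to 52 mm. Origin at the centre of its underside. Its ends overhang the anvil and can be pinched across the width.
- gauge_strip: Wide flat pale aluminium strip fixed on the base plate beneath the bar, 250 mm long (its y), 46 mm wide (x), 4 mm thick, top at z = 16 mm. Origin at the centre of its underside, on the screw's axis. The bar's long axis is to be parallel to its long axis.
- sanding_block: Sanding block, 60 x 99 x 23 mm, loose bystander. Origin at the centre of its underside.
- tape_roll: Roll of masking tape, 109 mm across, 30 mm tall, loose bystander. Origin at the centre of its underside.
- letter: L-shaped wooden piece with blue edges, 59 x 62 x 16 mm, loose bystander. Origin at the centre of its underside.

How it is judged:
On the way, in this order (a step that is already met when the one before it is completed fails the run):
1. the clamp screw is backed off (at least 0.65 rad) (value of joint clamp_screw above 0.65 rad), for 0.2 s.
2. with the screw still backed off, the bar is turned parallel to the strip (within 0.08 rad), centred under the clamp within 15 mm (value of joint clamp_screw above 0.6 rad and angle between the y axis of bar and the y axis of gauge_strip, either way round below 0.08 rad and horizontal distance between bar and clamp below 0.015 m), for 0.2 s.
At the end, for the whole second after the job is handed in: The screw is turned back to within 0.15 rad of where it was found and the pad presses the bar with more than 30 N; the bar lies at rest parallel to the strip within 0.08 rad, its centre within 15 mm of the screw's axis (value of joint clamp_screw below 0.15 rad and contact force between clamp_pad and bar above 30 N and angle between the y axis of bar and the y axis of gauge_strip, either way round below 0.08 rad and horizontal distance between bar and clamp below 0.015 m and linear speed of bar below 0.01 m/s); the robot touches nothing.
It fails at once if the screw is backed off by clearly more than a quarter turn (1.75 rad) (value of joint clamp_screw above 1.75 rad).
It fails at once if the sanding block, tape roll or L-shaped piece is moved by more than 30 mm (distance of any of sanding_block, tape_roll, letter from where it was at the start of the episode above 0.03 m).
It also fails if it takes over 64 s, if anything falls off the work surface, if the arm or the gripper's body presses on something with over 40 N, if the wrist force passes 120 N, or if a joint passes its speed limit or range.

## Working session

There is one attempt and no reset: what is moved stays moved. The work goes in short steps, Python scripts to look and compute and a shell command to move; the robot and the scene stay as the last step left them, time stands still between calls to the robot, and variables do not carry over. Pictures are saved under pics/ and viewed, at most 10 in all, crops included, and the job is handed in when it is done.

```bash
mkdir -p pics; ls; cat > h.py <<'E'
import numpy as np,cv2
from workcell import status, grab_frame, camera_params, bot, search_frame, silhouettes
def ray(cam,uv):
    c=camera_params(cam);K=np.array(c["K"]);uv=np.atleast_2d(np.array(uv,float))
    R=cv2.Rodrigues(np.array(c["rvec"],float))[0];t=np.array(c["tvec"],float).ravel()
    p=cv2.undistortPoints(uv.reshape(-1,1,2),K,np.array([c["k1"],0,0,0.])).reshape(-1,2)
    d=np.c_[p,np.ones(len(p))]@R
    return -R.T@t,d
def at(cam,uv,z):
    o,d=ray(cam,uv);return o+d*((z-o[2])/d[:,2])[:,None]
def px(cam,P):
    c=camera_params(cam)
    return cv2.projectPoints(np.atleast_2d(np.array(P,float)),np.array(c["rvec"],float),np.array(c["tvec"],float),np.array(c["K"]),np.array([c["k1"],0,0,0.]))[0].reshape(-1,2)
E
python3 - <<'E'
from h import *
for c in("scene","top"):
    cv2.imwrite(f"pics/{c}0.png",grab_frame(c)); print(c,ray(c,[280,210]))
    for n in("wing_grip","bar","gauge_strip","clamp","clamp_pad","sanding_block","tape_roll","letter"):
        r=silhouettes(c,n)
        for m in r[:1]:
            k=m["mask"].astype(np.uint8);rc=cv2.minAreaRect(cv2.findNonZero(k)) if k.any() else None
            print(c,n,len(r),round(m["p"],2),k.sum(),[[round(float(v)) for v in rc[0]],[round(float(v)) for v in rc[1]],round(rc[2])],(np.array(m["extent"])*[560,420,560,420]).round())
s=status.observe();print(s["position"],s["tool_rot"],s["grip_width"],s["clock"])
E
```

```text
pics
scene (array([ 0.13048164, -0.15697556,  0.7542128 ]), array([[ 0.42038307,  0.47631054, -0.77228937]]))
scene wing_grip 2 0.57 1398 [[390, 246], [46, 51], 90] [366. 227. 418. 270.]
scene bar 1 0.7 1297 [[263, 230], [96, 16], 1] [214. 221. 309. 241.]
scene gauge_strip 2 0.9 1196 [[265, 240], [108, 20], 34] [218. 207. 314. 275.]
scene clamp 1 0.94 3074 [[268, 231], [61, 89], 33] [216. 188. 306. 279.]
scene clamp_pad 1 0.45 59 [[262, 230], [5, 13], 90] [255. 229. 271. 234.]
scene sanding_block 1 0.89 1161 [[165, 224], [47, 27], 8] [142. 210. 193. 240.]
scene tape_roll 2 0.81 1305 [[390, 246], [45, 50], 90] [364. 225. 415. 267.]
top (array([0.32834135, 0.24478002, 1.2455459 ]), array([[ 0.1334962 , -0.00912541, -0.99106444]]))
top wing_grip 1 0.49 218 [[268, 222], [28, 10], 81] [262. 206. 275. 238.]
top bar 1 0.8 990 [[268, 227], [15, 89], 41] [236. 190. 303. 261.]
top gauge_strip 1 0.55 1636 [[268, 228], [21, 108], 78] [214. 209. 322. 250.]
top clamp 1 0.93 2844 [[267, 222], [75, 56], 70] [231. 181. 307. 266.]
top clamp_pad 1 0.16 1560 [[268, 228], [20, 107], 78] [215. 211. 322. 251.]
top sanding_block 1 0.65 1175 [[193, 289], [27, 45], 45] [169. 267. 216. 313.]
top tape_roll 1 0.72 928 [[347, 145], [44, 44], 74] [327. 124. 371. 173.]
top letter 1 0.7 370 [[265, 294], [25, 26], 21] [248. 282. 279. 309.]
[0.19292128 0.59449715 0.23931091] [ 3.14155292e+00 -3.00047888e-05  2.82772677e+00] 0.08564679363582497 0.9
```

```bash
python3 - <<'E'
from h import *
a=cv2.imread("pics/top0.png")[110:330,150:390];b=cv2.imread("pics/scene0.png")[150:310,120:440]
cv2.imwrite("pics/t0c.png",cv2.resize(a,None,fx=2.7,fy=2.7,interpolation=3)[:594])
cv2.imwrite("pics/s0c.png",cv2.resize(b,None,fx=2.5,fy=2.5,interpolation=3))
E
```

```text
(no output)
```

View pics/t0c.png

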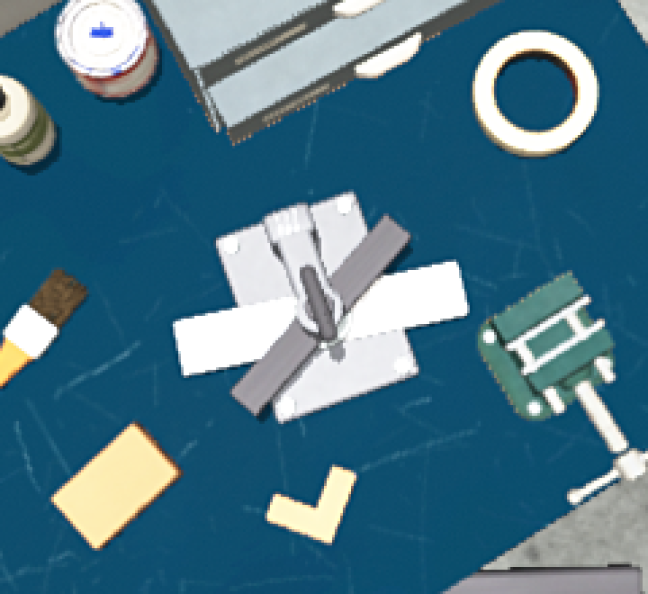

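View pics/s0c.png

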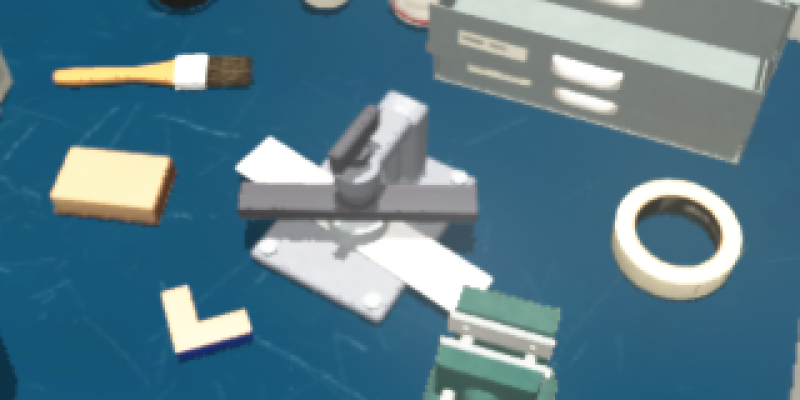

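The top crop shows the wing at about (268,222) px, the bar running lower-left to upper-right through (268,227), the strip about 37° flatter in the image, and the post up-left. The L-piece is at (265,294) and the block at (193,289), both below. In the scene view a green vise sits close to the strip's right end.

```bash
python3 - <<'E'
from h import *
def ln(cam,n,z):
    grab_frame(cam); m=silhouettes(cam,n)[0]["mask"].astype(np.uint8)
    rc=cv2.minAreaRect(cv2.findNonZero(m));B=cv2.boxPoints(rc)
    P=at(cam,B,z)[:,:2];e=[P[1]-P[0],P[2]-P[1]];L=[np.linalg.norm(v) for v in e];i=int(np.argmax(L))
    print(cam,n,"c",P.mean(0).round(4),"size",np.round(L,3),"ang",round(np.degrees(np.arctan2(e[i][1],e[i][0]))%180,1));return P
for n,z in(("bar",.052),("gauge_strip",.016),("wing_grip",.134),("wing_grip",.125),("sanding_block",.023),("letter",.016),("tape_roll",.03)):
    ln("top",n,z)
print(at("top",[[150+296/2.7,110+218/2.7]],.094), "bridge/post top")
print(px("top",[[.45,.25,0],[.5,.25,0],[.45,.3,0]]))
# vise
print(at("top",[[150+x/2.7,110+y/2.7] for x,y in((485,340),(570,275),(640,460))],.05))
s=status.observe();print(s["position"],np.degrees(s["tool_rot"]))
E
```

```text
top bar c [0.4525 0.2602] size [0.202 0.034] ang 137.8
top gauge_strip c [0.4529 0.2615] size [0.252 0.048] ang 101.1
top wing_grip c [0.4548 0.2616] size [0.023 0.061] ang 12.4
top wing_grip c [0.4542 0.2618] size [0.02  0.058] ang 8.7
top sanding_block c [0.3153 0.4386] size [0.1   0.062] ang 133.8
top letter c [0.3011 0.2747] size [0.058 0.061] ang 70.1
top tape_roll c [0.6435 0.0716] size [0.109 0.109] ang 88.7
[[0.52728904 0.27764503 0.094     ]] bridge/post top
[[273.44812877 229.63974507]
 [272.88863969 208.5618956 ]
 [252.17810909 230.2108329 ]]
[[ 0.42740251  0.12361687  0.05      ]
 [ 0.48011809  0.04980514  0.05      ]
 [ 0.32379319 -0.00161288  0.05      ]]
[0.19292092 0.59446102 0.23928881] [-1.79997370e+02  9.25884080e-04  1.62020832e+02]
```

```bash
cat >> h.py <<'E'
def plan(xyz,yaw):
    s=status.observe();y=s["tool_rot"][2];c,n=np.cos(y),np.sin(y)
    d=np.array(xyz)-s["position"]
    tw=-(np.degrees(np.radians(yaw)-y)+180)%360-180
    tw=-((yaw-np.degrees(y)+180)%360-180)
    print("at",s["position"].round(4),"yaw",round(np.degrees(y),1),"-> units",np.round([(d[0]*c+d[1]*n)/.06,(d[0]*n-d[1]*c)/.06,-d[2]/.06,tw/8],3))
E
python3 - <<'E'
from h import *
im=grab_frame("top"); m=silhouettes("top","wing_grip")[0]["mask"]
g=im.max(2)
for k in (m, (g<110)&cv2.dilate(m.astype(np.uint8),np.ones((5,5))).astype(bool)):
    v,u=np.nonzero(k);P=at("top",np.c_[u,v],.138)[:,:2];c=P.mean(0);w,V=np.linalg.eigh(np.cov((P-c).T));a=V[:,1]
    print(len(u),c.round(4),np.degrees(np.arctan(a[1]/a[0])).round(1),np.ptp((P-c)@V,axis=0).round(3))
big=cv2.resize(im[195:250,240:300],None,fx=10,fy=10,interpolation=2);cv2.imwrite("pics/w.png",big)
plan([.453,.261,.239],18)
E
```

```text
205 [0.4538 0.2616] 18.8 [0.023 0.059]
65 [0.4471 0.2602] 13.7 [0.017 0.058]
at [0.1929 0.5945 0.2393] yaw 162.0 -> units [-5.8390e+00 -3.9480e+00  5.0000e-03  1.8002e+01]
```

View pics/w.png

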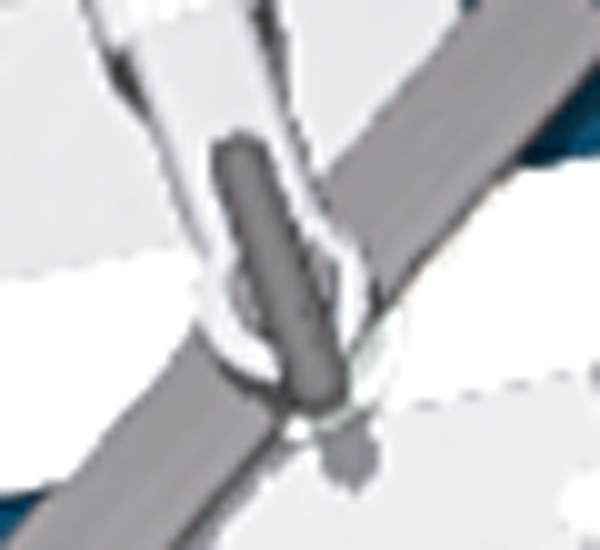

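The close crop shows the wing plate running from (263,209) to (272,234) px, an angle of about 17–18° in the world, centred on (0.4535, 0.2613).

```bash
python3 -m creep '[[-1.0,-0.67,0,1.3,1],[-2.0,-1.35,0,2.6,1],[-2.8,-1.9,0,3.9,1],[-3.6,-2.4,0,5.2,1],[-4.3,-2.9,0,6.4,1]]' && python3 -m creep '[[0,0,0,0,1]]' && python3 -c "
from h import *
plan([.4535,.2613,.2],18);print(status.observe()['qpos'].round(2))"
```

```text
clock: 2.33
position: [0.3858, 0.3477, 0.2396]
tool_rot: [3.141, -0.0, 1.928]
force: [1.3, 0.8, 0.6]
grip_width: 0.0851
finger_force: 0.0
clock: 2.45
position: [0.3873, 0.3456, 0.2397]
tool_rot: [3.141, 0.001, 1.925]
force: [-0.6, -0.3, -0.3]
grip_width: 0.0856
finger_force: 0.0
at [0.3873 0.3456 0.2397] yaw 110.3 -> units [-1.7    0.547  0.662 11.538]
[-1.03  0.36  0.24  1.89 -0.1   0.91 -0.39]
```

```bash
python3 -m creep '[[-0.6,0.2,0,1.3,1],[-1.2,0.4,0,2.6,1],[-1.7,0.547,0,3.9,1],[-1.7,0.547,0.3,5.2,1],[-1.7,0.547,0.6,6.4,1]]' && python3 -m creep '[[0,0,0,1.3,1],[0,0,0,2.6,1],[0,0,0,3.9,1],[0,0,0,5.1,1],[0,0,0,5.1,1]]' && python3 -c "
from h import *
plan([.4535,.2613,.114],17.5);print(status.observe()['qpos'].round(2))"
```

```text
clock: 3.08
position: [0.4516, 0.266, 0.203]
tool_rot: [-3.142, -0.001, 1.036]
force: [0.2, 0.2, 0.3]
grip_width: 0.0854
finger_force: 0.0
clock: 3.7
position: [0.4512, 0.2663, 0.2031]
tool_rot: [3.141, 0.0, 0.331]
force: [-0.0, 0.7, -0.1]
grip_width: 0.0856
finger_force: 0.0
at [0.4512 0.2663 0.2031] yaw 19.0 -> units [0.009 0.092 1.486 0.182]
[-1.12  0.48  0.64  1.93 -0.38  0.85 -1.51]
```

```bash
python3 -m creep '[[0.01,0.092,0.5,0.18,1],[0.01,0.092,1.0,0.18,1],[0.01,0.092,1.48,0.18,1],[0.01,0.092,1.48,0.18,1]]' && python3 -c "
from h import *
plan([.4535,.2613,.114],17.5)
cv2.imwrite('pics/g.png',cv2.resize(grab_frame('scene')[130:290,180:380],None,fx=3,fy=3))"
```

```text
clock: 4.2
position: [0.4531, 0.2603, 0.1133]
tool_rot: [3.141, 0.003, 0.307]
force: [-0.5, -0.8, 0.7]
grip_width: 0.0854
finger_force: 0.0
at [0.4531 0.2603 0.1133] yaw 17.6 -> units [ 0.012 -0.014 -0.012  0.012]
```

View pics/g.png

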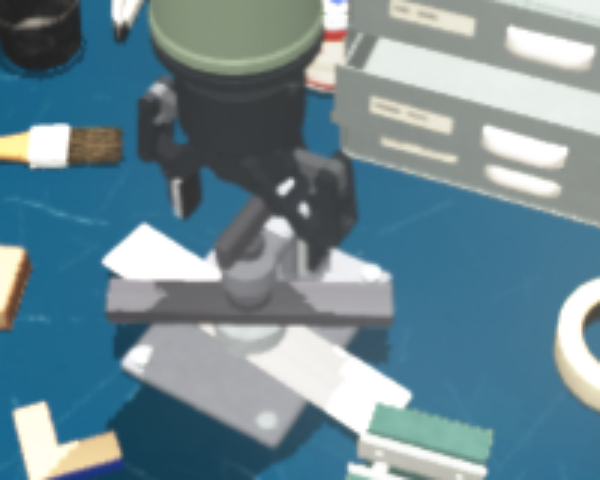

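The fingers straddle the wing, at about (262,213) px, with the wing centred between them. I'll close now.

```bash
python3 -m creep '[[0,0,0,0,0.5],[0,0,0,0,0],[0,0,0,0,0],[0,0,0,0,0],[0,0,0,0,0]]' 80 && python3 -m creep '[[0,0,0,0,0],[0,0,0,0,0]]'
```

```text
clock: 4.88
position: [0.4535, 0.2629, 0.1155]
tool_rot: [-3.138, -0.001, 0.305]
force: [-8.4, 10.2, 17.9]
grip_width: 0.0193
finger_force: 77.8
clock: 5.12
position: [0.4535, 0.2629, 0.1155]
tool_rot: [-3.138, -0.001, 0.305]
force: [-9.4, 10.3, 18.1]
grip_width: 0.0192
finger_force: 77.8
```

```bash
python3 -m creep '[[0.0,0.03,-0.04,0,0],[0,0.03,-0.04,0,0]]' && python3 -c "
from h import *
s=status.observe();print(s['moment'],s['position'],s['force'],s['joint_efforts'].round(1))"
```

```text
clock: 5.38
position: [0.4533, 0.2626, 0.1162]
tool_rot: [-3.138, -0.0, 0.307]
force: [0.7, 24.2, -27.2]
grip_width: 0.0189
finger_force: 81.6
[ 5.4635794  -0.1212295   0.05230139] [0.45331281 0.26258988 0.11624697] [  0.69402475  24.19292034 -27.20616823] [ 10.9 -87.5  28.  -19.5   4.8   1.5  -0. ]
```

```bash
python3 -m creep '[[0.0,-0.05,0.022,0,0],[0,-0.05,0.022,0,0]]' && python3 -c "
from h import *
s=status.observe();print(s['moment'])"
```

```text
clock: 5.62
position: [0.4533, 0.2631, 0.1158]
tool_rot: [-3.14, -0.0, 0.305]
force: [-0.9, 7.1, -0.6]
grip_width: 0.0189
finger_force: 85.2
[1.68015962 0.39822266 0.06545225]
```

```bash
python3 -m creep '[[0,-0.01,-0.006,-1,0],[0,-0.01,-0.012,-2,0],[0,-0.01,-0.018,-3,0],[0,-0.01,-0.023,-4,0],[0,-0.01,-0.023,-4,0]]' && python3 -c "
from h import *
s=status.observe();print(s['moment'])"
```

```text
clock: 6.25
position: [0.4537, 0.2625, 0.1172]
tool_rot: [3.142, -0.001, 0.861]
force: [2.8, 1.4, -1.6]
grip_width: 0.0191
finger_force: 84.9
[ 0.47594494 -0.46825246  0.21441971]
```

```bash
python3 -m creep '[[0,0,-0.006,-1,0],[0,0,-0.012,-2,0],[0,0,-0.018,-3,0],[0,0,-0.026,-4.5,0],[0,0,-0.026,-4.5,0]]' && python3 -c "
from h import *
s=status.observe();print(s['moment'])"
```

```text
clock: 6.88
position: [0.4545, 0.2621, 0.1187]
tool_rot: [3.14, -0.001, 1.489]
force: [7.8, 0.5, -4.8]
grip_width: 0.019
finger_force: 84.6
[ 0.07398099 -1.61613375 -0.30119064]
```

```bash
python3 -m creep '[[0,0,0,0,0.6],[0,0,0,0,0.6],[0,0,-0.5,0,0.7],[0,0,-1.0,0,0.7],[0,0,-1.5,0,0.7]]' && python3 -m creep '[[1,0,-0.3,0,0.7],[2,0,-0.3,0,0.7],[2.4,0,-0.3,0,0.7],[2.4,0,-0.3,0,0.7]]' && python3 - <<'E'
from h import *
grab_frame("top")
for n,z in(("wing_grip",.141),("bar",.052),("gauge_strip",.016)):
    for r in silhouettes("top",n)[:1]:
        v,u=np.nonzero(r["mask"]);P=at("top",np.c_[u,v],z)[:,:2];c=P.mean(0);w,V=np.linalg.eigh(np.cov((P-c).T));a=V[:,1]
        print(n,round(r["p"],2),len(u),c.round(4),np.degrees(np.arctan2(a[1],a[0]))%180,np.ptp((P-c)@V,axis=0).round(3))
b=np.radians(137.8);plan([.4535+.088*np.cos(b),.2625+.088*np.sin(b),.12],137.8-90)
print(status.observe()['qpos'].round(2))
cv2.imwrite("pics/t2.png",cv2.resize(grab_frame("top")[170:290,190:350],None,fx=4,fy=4,interpolation=2))
E
```

```text
clock: 7.5
position: [0.453, 0.2623, 0.2094]
tool_rot: [-3.141, 0.0, 1.489]
force: [-0.4, 0.0, 0.1]
grip_width: 0.0598
finger_force: 0.0
clock: 8.0
position: [0.464, 0.4075, 0.2259]
tool_rot: [-3.141, 0.0, 1.491]
force: [0.1, -0.2, 0.0]
grip_width: 0.0601
finger_force: 0.0
wing_grip 0.76 219 [0.4512 0.2608] 84.94288415928222 [0.021 0.061]
bar 0.91 597 [0.482  0.2329] 138.28298424720748 [0.033 0.143]
gauge_strip 0.82 872 [0.4652 0.1981] 98.22043315384637 [0.049 0.18 ]
at [0.4652 0.4046 0.2266] yaw 85.3 -> units [-1.485 -1.163  1.777  4.685]
[-0.98  0.53  0.25  1.65 -0.15  0.98 -0.76]
```

View pics/t2.png

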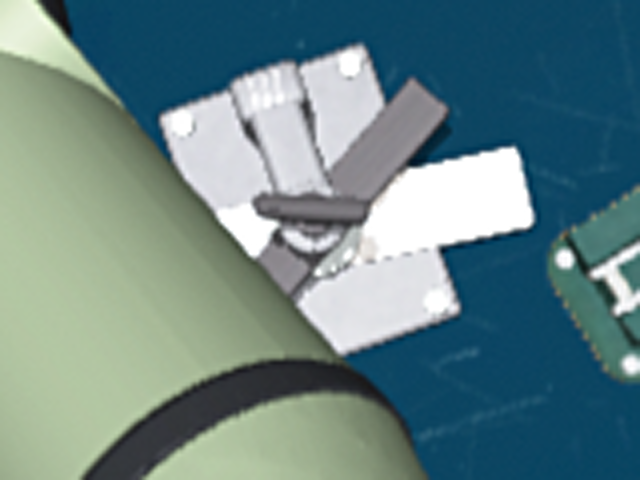

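```bash
python3 -m creep '[[-0.5,-0.4,0,-1.3,0.8],[-1,-0.8,0,-2.6,0.8],[-1.485,-1.163,0,-3.9,0.8],[-1.485,-1.163,0,-5.2,0.8],[-1.485,-1.163,0,-6.5,0.8]]' && python3 -m creep '[[0,0,0.5,-0.1,0.8],[0,0,1.0,-0.1,0.8],[0,0,1.0,-0.1,0.8]]' && python3 - <<'E'
from h import *
b=np.radians(138);plan([.4535+.088*np.cos(b),.2625+.088*np.sin(b),.036],138)
print(status.observe()['qpos'].round(2))
cv2.imwrite("pics/t3.png",cv2.resize(grab_frame("scene")[150:290,180:360],None,fx=4,fy=4,interpolation=2))
E
```

```text
clock: 8.88
position: [0.3883, 0.3218, 0.2271]
tool_rot: [3.141, 0.0, 2.402]
force: [0.1, 0.2, 0.2]
grip_width: 0.0683
finger_force: 0.0
clock: 9.25
position: [0.3877, 0.3214, 0.1655]
tool_rot: [-3.139, 0.0, 2.411]
force: [-0.2, 0.5, -0.1]
grip_width: 0.0679
finger_force: 0.0
at [0.3877 0.3214 0.1655] yaw 138.1 -> units [-0.005  0.005  2.158  0.015]
[-0.83  0.43  0.03  1.99 -0.02  0.72  0.05]
```

View pics/t3.png

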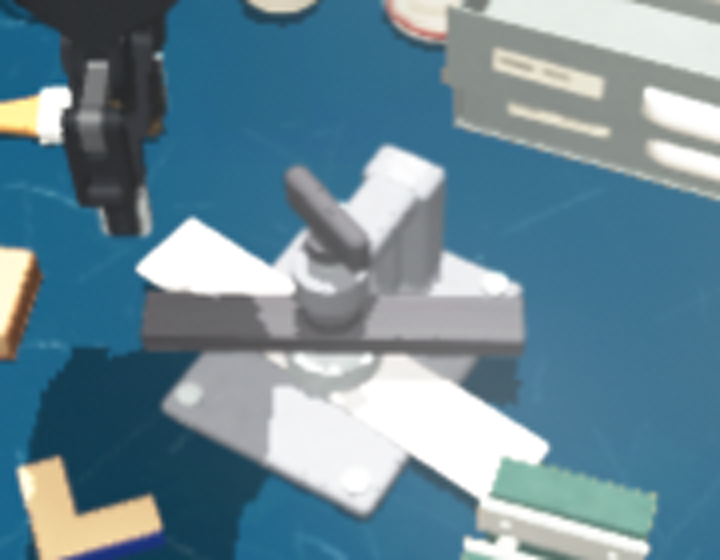

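The gripper hangs over the bar's left end, at about (215,230) px, lined up along the bar, and the way down is clear.

```bash
python3 -m creep '[[0,0,0.8,0,0.8],[0,0,1.5,0,0.8],[0,0,2.1,0,0.8],[0,0,2.1,0,0.8]]' && python3 -m creep '[[0,0,0,0,0.5],[0,0,0,0,0.2],[0,0,0,0,0.1],[0,0,0,0,0.1],[0,0,0,0,0.1]]' 40
```

```text
clock: 9.8
position: [0.388, 0.3222, 0.0401]
tool_rot: [-3.139, 0.0, 2.411]
force: [0.5, 0.2, 0.1]
grip_width: 0.0687
finger_force: 0.0
clock: 10.42
position: [0.3887, 0.3232, 0.0416]
tool_rot: [3.14, 0.0, 2.412]
force: [-0.1, -0.6, 8.4]
grip_width: 0.0289
finger_force: 43.2
```

```bash
python3 -m creep '[[-0.019,0.236,0,1.15,0.1],[-0.075,0.465,0,2.3,0.1],[-0.169,0.685,0,3.46,0.1],[-0.297,0.885,0,4.62,0.1],[-0.297,0.885,0,4.62,0.1]]' && python3 -m creep '[[0,0,0,0,0.1],[0,0,0,0,0.1]]' && python3 - <<'E'
from h import *
grab_frame("top")
for c in("top","scene"):
  if c=="scene": im=grab_frame(c);cv2.imwrite("pics/s4.png",cv2.resize(im[150:290,180:360],None,fx=4,fy=4,interpolation=2))
  for n,z in(("bar",.052),("gauge_strip",.016)):
    for r in silhouettes(c,n)[:1]:
        v,u=np.nonzero(r["mask"]);P=at(c,np.c_[u,v],z)[:,:2];q=P.mean(0);w,V=np.linalg.eigh(np.cov((P-q).T));a=V[:,1]
        print(c,n,round(r["p"],2),len(u),q.round(4),np.degrees(np.arctan2(a[1],a[0]))%180,np.ptp((P-q)@V,axis=0).round(3))
E
```

```text
clock: 11.05
position: [0.4367, 0.3507, 0.0411]
tool_rot: [-3.141, -0.0, 1.764]
force: [-5.6, -1.0, 8.4]
grip_width: 0.0291
finger_force: 43.5
clock: 11.3
position: [0.4366, 0.3507, 0.0414]
tool_rot: [-3.141, -0.001, 1.766]
force: [-4.3, -0.4, 7.8]
grip_width: 0.0291
finger_force: 43.4
top bar 0.83 454 [0.4607 0.2007] 106.19635119929497 [0.034 0.087]
top gauge_strip 0.91 391 [0.469  0.1746] 99.9496413448604 [0.048 0.105]
scene bar 0.82 1121 [0.4493 0.2468] 100.252870464382 [0.039 0.2  ]
scene gauge_strip 0.65 735 [0.449  0.2333] 105.45032656519986 [0.047 0.247]
```

View pics/s4.png

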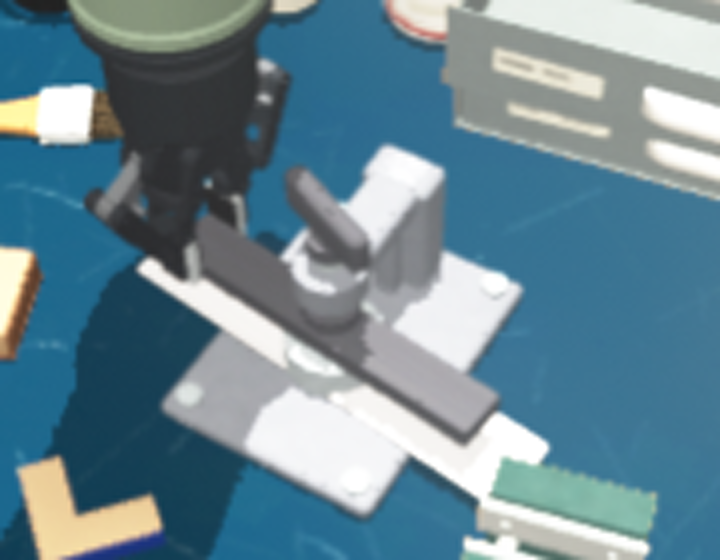

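The bar now lies over the strip in the scene view, with its right end at crop (480,420) and the strip's right end at (520,450). I'll check the edge angles.

```bash
python3 - <<'E'
from h import *
def f(p,z):
    P=at("scene",np.array(p)/4.+[180,150],z);d=P[0]-P[-1];print(P[:,:2].round(4).tolist(),np.degrees(np.arctan2(d[1],d[0])).round(1),np.linalg.norm(d).round(3))
f([(140,265),(478,498)],.016)
f([(205,282),(463,440)],.036); f([(205,268),(463,427)],.052);f([(205,212),(497,398)],.052)
# Hough-ish edges from initial top picture for strip
m=cv2.imread("pics/top0.png"); 
for x,y in [((172,321),(462,262)),((182,377),(470,315))]:
    P=at("top",np.array([x,y])/2.7+[150,110],.016);d=P[0]-P[1];print(np.degrees(np.arctan2(d[1],d[0])),P[:,:2].round(4).tolist())
E
```

```text
[[0.4104, 0.3811], [0.4504, 0.1455]] 99.6 0.239
[[0.4225, 0.3336], [0.4591, 0.1671]] 102.4 0.17
[[0.4217, 0.3302], [0.4569, 0.1655]] 102.1 0.168
[[0.4455, 0.3616], [0.4815, 0.1669]] 100.5 0.198
100.02388543369356 [[0.4539, 0.3887], [0.4983, 0.1374]]
100.63662354201108 [[0.4055, 0.3807], [0.4521, 0.1322]]
```

```bash
python3 -m creep '[[0,0,0,0,0.6],[0,0,0,0,0.7],[0,0,-0.8,0,0.7],[0,0,-1.7,0,0.8],[0,0,-2.7,0,0.9]]' && python3 -m creep '[[0,0,-0.1,0.5,1],[0,0,-0.1,1.0,1]]' && python3 - <<'E'
from h import *
plan([.4535,.2625,.205],85.3)
im=grab_frame("scene");cv2.imwrite("pics/s5.png",cv2.resize(im[150:290,180:360],None,fx=4,fy=4,interpolation=2))
E
```

```text
clock: 12.22
position: [0.4367, 0.35, 0.2041]
tool_rot: [-3.141, 0.0, 1.766]
force: [0.7, 0.6, -0.4]
grip_width: 0.0768
finger_force: 0.0
clock: 12.48
position: [0.4372, 0.3507, 0.2098]
tool_rot: [3.14, -0.002, 1.625]
force: [0.4, 0.4, -0.9]
grip_width: 0.0852
finger_force: 0.0
at [0.4372 0.3507 0.2098] yaw 93.1 -> units [-1.482  0.192  0.08   0.974]
```

View pics/s5.png

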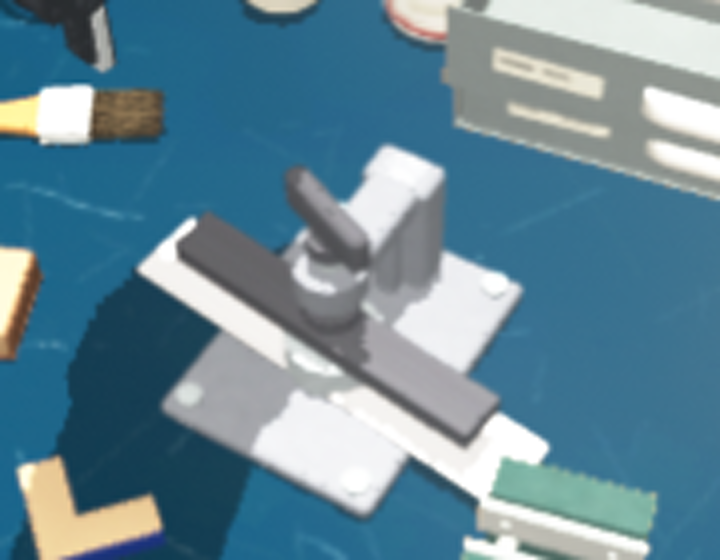

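The bar is released and still lies over the strip, from crop (190,230) to (480,415). Next is the wing.

```bash
python3 - <<'E'
from h import *
P=at("scene",np.array([(180,250),(463,428),(207,212),(497,398)])/4.+[180,150],.052)[:,:2]
print(P.mean(0),[np.degrees(np.arctan2(*(d[::-1]))) for d in (P[0]-P[1],P[2]-P[3])])
E
python3 -m creep '[[-0.75,0.1,0,0.5,1],[-1.482,0.192,0,0.97,1],[-1.482,0.192,0.5,0.97,1],[-1.482,0.192,1.0,0.97,1],[-1.482,0.192,1.0,0.97,1]]' && python3 -c "
from h import *
plan([.454,.2623,.1185],85.3)"
```

```text
[0.45085331 0.26046083] [np.float64(101.50652579862249), np.float64(100.27873595191956)]
clock: 13.15
position: [0.4526, 0.2615, 0.1472]
tool_rot: [-3.139, 0.002, 1.492]
force: [0.3, 0.2, 0.3]
grip_width: 0.0855
finger_force: 0.0
at [0.4526 0.2615 0.1472] yaw 85.5 -> units [0.015 0.022 0.479 0.025]
```

Bar centre (0.451, 0.260), angle about 101°, which is good.

```bash
python3 -m creep '[[0.015,0.03,0.25,0,1],[0.015,0.03,0.48,0,1],[0.015,0.03,0.48,0,0.5],[0.015,0.03,0.48,0,0],[0.015,0.03,0.48,0,0]]' 85 && python3 -m creep '[[0,0,0,0,0],[0,0,0,0,0],[0,0,0,0,0]]' && python3 -c "
from h import *
s=status.observe();print(s['moment'])"
```

```text
clock: 13.78
position: [0.4555, 0.2631, 0.1201]
tool_rot: [3.141, -0.0, 1.492]
force: [0.2, 0.5, -0.0]
grip_width: 0.0322
finger_force: 0.0
clock: 14.15
position: [0.4549, 0.2632, 0.1204]
tool_rot: [-3.141, -0.001, 1.492]
force: [-6.4, -1.7, 16.0]
grip_width: 0.0189
finger_force: 82.9
[-0.28151839  1.4788156  -0.00611707]
```

```bash
python3 -m creep '[[0,-0.01,-0.01,1,0],[0,-0.01,0,2,0],[0,-0.01,0.005,3,0],[0,-0.01,0.012,4,0],[0,-0.01,0.015,4.5,0]]' && python3 -m creep '[[0,0,0.006,1,0],[0,0,0.012,2,0],[0,0,0.018,3,0],[0,0,0.025,4.1,0],[0,0,0.025,4.1,0]]' && python3 -m creep '[[0,0,0,0,0],[0,0,0,0,0]]' && python3 -c "
from h import *
s=status.observe();print(s['moment'],s['tool_rot'])"
```

```text
clock: 14.78
position: [0.4545, 0.2633, 0.1192]
tool_rot: [-3.141, -0.0, 0.86]
force: [-1.9, -1.1, 4.2]
grip_width: 0.0183
finger_force: 85.6
clock: 15.4
position: [0.4544, 0.2635, 0.1177]
tool_rot: [-3.141, 0.0, 0.289]
force: [-4.1, 1.3, 7.7]
grip_width: 0.0182
finger_force: 86.1
clock: 15.65
position: [0.4544, 0.2635, 0.1177]
tool_rot: [-3.141, 0.0, 0.291]
force: [-3.1, 1.5, 6.1]
grip_width: 0.0184
finger_force: 85.8
[0.32537654 0.77026119 0.01404026] [-3.14060158e+00  1.39212450e-04  2.91216871e-01]
```

```bash
python3 -m creep '[[0,0,0.003,0.3,0],[0,0,0.003,0.3,0]]' && python3 -m creep '[[0,0,0,0,0.6],[0,0,0,0,1],[0,0,0,0,1],[0,0,-0.6,0,1],[0,0,-1.3,0,1]]' && python3 -m creep '[[0.5,-0.5,-0.5,0,1],[-0.3,-1.2,-1,0,1],[-0.6,-2,-1,0,1],[-0.9,-2.8,-1,0,1],[-0.9,-2.8,-1,0,1]]' && python3 - <<'E'
from h import *
im=grab_frame("top")
for c in("top","scene"):
  if c=="scene": im=grab_frame(c);cv2.imwrite("pics/s6.png",cv2.resize(im[150:290,180:360],None,fx=4,fy=4,interpolation=2))
  for n,z in(("wing_grip",.138),("bar",.052),("letter",.016),("sanding_block",.023),("tape_roll",.03)):
    for r in silhouettes(c,n)[:1]:
        v,u=np.nonzero(r["mask"]);P=at(c,np.c_[u,v],z)[:,:2];q=P.mean(0);w,V=np.linalg.eigh(np.cov((P-q).T));a=V[:,1]
        print(c,n,round(r["p"],2),len(u),q.round(4),np.degrees(np.arctan2(a[1],a[0]))%180,np.ptp((P-q)@V,axis=0).round(3))
E
```

```text
clock: 15.9
position: [0.4544, 0.2635, 0.1176]
tool_rot: [-3.141, 0.0, 0.249]
force: [-4.2, 1.5, 8.3]
grip_width: 0.0183
finger_force: 86.2
clock: 16.52
position: [0.4545, 0.2626, 0.1958]
tool_rot: [3.141, 0.001, 0.248]
force: [0.6, 0.3, 0.1]
grip_width: 0.0852
finger_force: 0.0
clock: 17.15
position: [0.3583, 0.4157, 0.2547]
tool_rot: [-3.141, 0.001, 0.255]
force: [-0.1, -0.8, -0.4]
grip_width: 0.0856
finger_force: 0.0
top wing_grip 0.49 226 [0.4538 0.2616] 13.292947768998118 [0.023 0.061]
top bar 0.87 1049 [0.4504 0.2612] 100.40517698356665 [0.034 0.201]
top letter 0.93 403 [0.2917 0.2726] 106.75575325449269 [0.05  0.077]
top tape_roll 0.57 425 [0.293  0.2703] 112.48607371669071 [0.053 0.08 ]
scene wing_grip 0.68 343 [0.4456 0.2523] 24.44663346425594 [0.032 0.073]
scene bar 0.55 1175 [0.4477 0.2523] 100.34831865509237 [0.037 0.202]
scene letter 0.93 608 [0.2915 0.2667] 113.07810723443474 [0.06  0.087]
scene sanding_block 0.62 1189 [0.3113 0.4318] 125.54737622722868 [0.078 0.109]
scene tape_roll 0.95 1516 [0.635  0.0651] 27.232490709199226 [0.107 0.123]
```

View pics/s6.png

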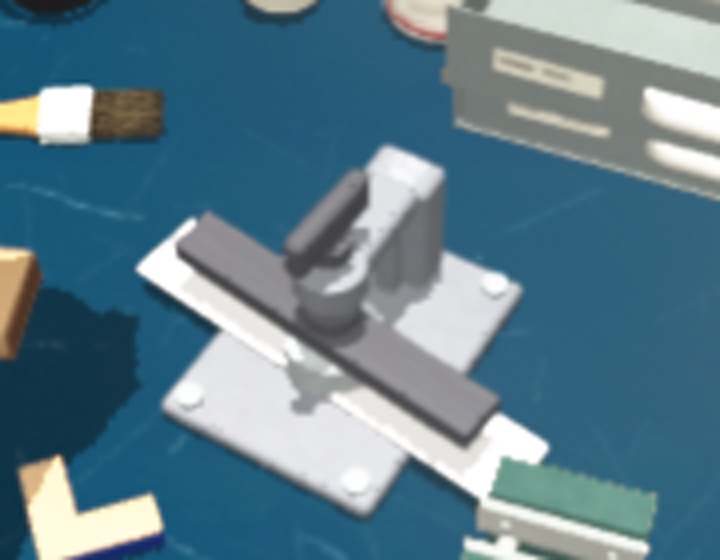

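The wing is back at about 13–14° (found at 17–18°, so slightly tighter). The bar lies at 100.4° over the strip (about 100.4°), centred, with nothing else moved.

```bash
python3 -c "
from workcell import bot;print(bot.job_done())"
```

```text
the job is handed in; nothing more can be done
None
```

The job is handed in, though no verdict came back. The bar lies parallel over the strip to within about 1° and centred within about 5 mm. The screw is back to about 0.05 rad tighter than I found it, and the gripper is clear of everything. I saw no sign that the sanding block, tape roll or L-piece had moved, but I had no direct reading of the pad's force on the bar.

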